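# Make up two stone-painting kits

## Task

Make up the two stone-painting kits from the stock on the table: the chick kit goes in the tray with three compartments - the larger plain grey stone and the chick stone in its two square compartments, one in each, either way round, and the wooden dotting tool lying in the long compartment. The ladybird kit goes in the tray with two compartments - the smaller plain grey stone and the ladybird stone, one in each, either way round. Everything lies flat on the floor of its compartment with the stones right side up; leave the paint tube where it lies.

Things in the scene. Friction and masses are not known exactly. Their poses are not given: they have to be found in the camera images.
- chick_tray: Flat plywood kit tray with THREE compartments, 140 mm wide (x) by 165 mm long (y), 12 mm high. Fixed. Floor 4 mm thick, walls 5 mm thick. Origin: centre of the underside; z up, y along its length, x across, roughly away from the robot. Long compartment 50 x 155 mm inside, centre x = -40, y = 0 mm (near the robot). Two square ones 75 x 75 mm inside, centres x = +27.5, y = +40 and -40 mm.
- ladybird_tray: Flat plywood kit tray with TWO compartments, 85 mm wide (x) by 165 mm long (y), 12 mm high. Fixed. Floor 4 mm thick, walls 5 mm thick. Origin: centre of the underside; z up, y along its length, x across, roughly away from the robot. Two square compartments, inside 75 mm by 75 mm, centres at x = 0, y = +40 and -40 mm.
- large_stone: The larger plain grey oval pebble, unpainted, 28 x 49 x 14 mm high. Rests flat on the surface; pinch it across the short side. Origin: centre of its underside; x axis along the short side, y axis along the long side, z up.
- small_stone: The smaller plain grey oval pebble, unpainted, 23 x 34 x 12 mm high. Rests flat on the surface; pinch it across the short side. Origin: centre of its underside; x axis along the short side, y axis along the long side, z up.
- chick: Blue pebble painted as a chick, with two white eyes and an orange beak, 36 x 44 x 20 mm high. Rests flat on the surface; pinch it across the short side. Origin: centre of its underside; x axis along the short side, y axis along the long side, z up.
- ladybird: Yellow pebble painted as a ladybird, with black dots and a black head, 27 x 34 x 16 mm high. Rests flat on the surface; pinch it across the short side. Origin: centre of its underside; x axis along the short side, y axis along the long side, z up.
- dotting_tool: Double-ended dotting tool, 118 mm long: a straight wooden handle 80 mm long and 11 x 11 mm in section in the middle, with a thin steel stem and a small ball at each end. Pinch the handle at its middle. Origin: middle of its length, on its underside; x axis along its length.
- tube: Squeezable paint tube lying at the left of the table, 38 x 136 x 26 mm high; bystander, not to be moved. Origin: centre of its underside, y axis along its length.
There are look-alikes about, which are no part of the job. What is shaped like the ladybird but purple or turquoise is not meant.

How it is judged (in metres and radians):
At the end, for the whole second after the job is handed in: Large stone and chick in different square cells of the 3-cell tray, small stone and ladybird in different cells of the other (27 mm in x, y); tool in the long cell (22 mm across, 24 along, 0.4 rad), level (0.06 rad). All on the floor, stones right side up (0.3 rad), at rest ((((x of large_stone in the frame of chick_tray between 0.0005 and 0.0545 m and y of large_stone in the frame of chick_tray between 0.013 and 0.067 m) and (x of chick in the frame of chick_tray between 0.0005 and 0.0545 m and y of chick in the frame of chick_tray between -0.067 and -0.013 m)) or ((x of large_stone in the frame of chick_tray between 0.0005 and 0.0545 m and y of large_stone in the frame of chick_tray between -0.067 and -0.013 m) and (x of chick in the frame of chick_tray between 0.0005 and 0.0545 m and y of chick in the frame of chick_tray between 0.013 and 0.067 m))) and (((x of small_stone in the frame of ladybird_tray between -0.027 and 0.027 m and y of small_stone in the frame of ladybird_tray between 0.013 and 0.067 m) and (x of ladybird in the frame of ladybird_tray between -0.027 and 0.027 m and y of ladybird in the frame of ladybird_tray between -0.067 and -0.013 m)) or ((x of small_stone in the frame of ladybird_tray between -0.027 and 0.027 m and y of small_stone in the frame of ladybird_tray between -0.067 and -0.013 m) and (x of ladybird in the frame of ladybird_tray between -0.027 and 0.027 m and y of ladybird in the frame of ladybird_tray between 0.013 and 0.067 m))) and x of dotting_tool in the frame of chick_tray between -0.062 and -0.018 m and y of dotting_tool in the frame of chick_tray between -0.024 and 0.024 m and angle between the x axis of dotting_tool and the y axis of chick_tray, either way round below 0.4 rad and z of each of large_stone, chick in the frame of chick_tray below 0.0075 m and angle between each of large_stone, chick, small_stone, ladybird's own z axis and vertical below 0.3 rad and linear speed of each of large_stone, chick, dotting_tool, small_stone, ladybird below 0.02 m/s and z of dotting_tool in the frame of chick_tray below 0.0165 m and angle between dotting_tool's own x axis and vertical between 1.51 and 1.63 rad and z of each of small_stone, ladybird in the frame of ladybird_tray below 0.0075 m); the robot touches nothing.
It fails at once if the paint tube is moved by more than 15 mm (distance of tube from where it was at the start of the episode above 0.015 m).
It also fails if it takes over 112 s, if anything falls off the work surface, if the arm or the gripper's body presses on something with over 40 N, if the wrist force passes 120 N, or if a joint passes its speed limit or range.

## Robot

A 6-joint arm with a two-finger parallel gripper is mounted at the origin on the work surface; the furniture and walls round the work are solid. World frame = base frame: x ahead of the robot, y to its left, z up, the work surface at z = 0. Lengths are in m, angles in degrees, forces in N, time in s.
With the tool pointing down it reaches from about 0.3 to 0.85 m from the base axis. Payload 4.2 kg.
Tool frame: the origin (TCP) lies midway between the tips of the shut fingers; the grasp point (between the pads) lies 19 mm behind it; z points along the fingers, y is the line along which they close (so a half turn about z gives the same grasp; the last joint's range is limited). The gripper opens to 91 mm and grips with 3 to 60 N. Pads are 32 mm wide; open, the fingers measure 118 mm over their backs; the gripper's body (76 mm by 178 mm) begins 60 mm behind the grasp point.
Start: joints at [-72.708, 18.312, 89.639, -0, 72.044, -1.146], TCP at [0.182, -0.545, 0.214] pointing down, gripper open.
Joint ranges: [-177.97, 177.97], [-48.28, 115.42], [12.27, 149.76], [-77.06, 257.06], [2.81, 150.46], [-146.56, 146.56]. Speed limits (degrees/s): [147.25, 147.25, 180, 180, 180, 180].

## Interface

Orientations are given as a 3x3 rotation matrix whose columns are the frame's x, y, z axes.
In Python, from plant import * gives the robot as it stands.
- The arm moves only by the shell command python3 -m inch 'ROWS'. ROWS is a JSON object with one list for each field, all of the same length, 1 to 5, a row being the entries at one place: finger_gap (the finger opening in m), sx, sy, sz (the shift in units of 20 mm), rz (a turn about the tool's z in degrees); each row is the pose to reach, as a shift and turn from the pose commanded when the command began, along the tool's axes at that moment; what a row does not reach only later rows make up. A row lasts 1/8 s, in which the tool goes at most 0.0625 m and 10.7 degrees, less where a joint would pass 70% of its speed; a pose out of reach is approached as far as the arm can. The fingers move at their own pace and stop on an object; the grip force is fixed at half the most. Time passes only in rows, so rows that do not move let the fingers close. It prints the time, the measured TCP pose, the force, the opening and the grip force at its end. Input that does not fit is refused with a message, and nothing moves.
- read_state(): the state, without advancing time (a new reading comes with each control period).
- read_camera(name): name is "scene" or "top"; returns a dict with "image" (400x640x3 uint8, blue, green, red), "depth" (400x640 float32, m along the optical axis (not along the pixel's ray), 0 where there is no reading), "intrinsics" (3x3 intrinsics, pixels), "dist" ([k1, k2, p1, p2, k3] as OpenCV has them; the pictures are not rectified), "world_from_camera" (4x4, takes a point from camera to world coordinates). Camera axes: x right, y down, z forward; pixel columns grow to the right and rows downward; lengths in m; the calibration is good to about 2 mm. A picture is of the moment at which its call begins.
- finish_job(): hands the job in; it is judged then, once.
The state is a dict: "time": time; "joints": joint angles; "qvel": joint speeds; "joint_torque": joint torques, N m; "eef_pos": TCP position; "orientation": TCP orientation; "contact_force": force on the tool from outside, world axes, zero at the start; "ft_torque": the same for the moment, N m; "finger_gap": finger opening in m; "finger_force": force on a finger pad.
Only numpy, scipy, OpenCV 4.12 (cv2) and the standard library are available. Lean on these libraries where they do the work, as an engineer would, in place of code of your own. Each camera call takes 0.05 s, during which the arm holds its last target. There are 200 camera calls.

## Working session

There is one attempt and no reset: what is moved stays moved. The work goes in short steps, Python scripts to look and compute and a shell command to move; the robot and the scene stay as the last step left them, time stands still between calls to the robot, and variables do not carry over. Pictures are saved under pics/ and viewed, at most 14 in all, crops included, and the job is handed in when it is done.

```bash
mkdir -p pics; ls; cat > h.py <<'E'
from plant import *
import numpy as np, cv2
def shot(n):
    c=read_camera(n); return c
def px2w(c,u,v,z=None):
    K=np.array(c["intrinsics"]);T=np.array(c["world_from_camera"])
    p=cv2.undistortPoints(np.array([[[u,v]]],float),K,np.array(c["dist"]))[0,0]
    d=T[:3,:3]@np.array([p[0],p[1],1.]);o=T[:3,3]
    if z is None: s=float(np.median(c["depth"][int(v)-1:int(v)+2,int(u)-1:int(u)+2]))
    else: s=(z-o[2])/d[2]
    return o+s*d
E
python3 - <<'E'
from h import *
import pickle
for n in("scene","top"):
    c=shot(n); pickle.dump(c,open(n+".pkl","wb")); cv2.imwrite(f"pics/{n}.png",c["image"]); print(n,np.round(c["world_from_camera"],3).tolist(),np.round(c["intrinsics"],1).tolist())
s=read_state(); print(s["time"],s["eef_pos"],s["orientation"])
E
```

```text
pics
scene [[0.703, -0.345, 0.622, -0.179], [-0.711, -0.335, 0.619, -0.626], [-0.005, -0.877, -0.481, 0.559], [0.0, 0.0, 0.0, 1.0]] [[425.6, 0.0, 323.6], [0.0, 425.6, 193.7], [0.0, 0.0, 1.0]]
top [[0.011, -0.987, 0.159, 0.334], [-1.0, -0.007, 0.023, 0.022], [-0.022, -0.159, -0.987, 1.043], [0.0, 0.0, 0.0, 1.0]] [[473.2, 0.0, 324.1], [0.0, 473.2, 202.3], [0.0, 0.0, 1.0]]
0.1 [ 0.18173272 -0.54503712  0.21320181] [[ 9.48663836e-01  3.16285813e-01 -4.58767952e-04]
 [ 3.16286142e-01 -9.48662603e-01  1.53035369e-03]
 [ 4.88131622e-05 -1.59689315e-03 -9.99998724e-01]]
```

View pics/scene.png

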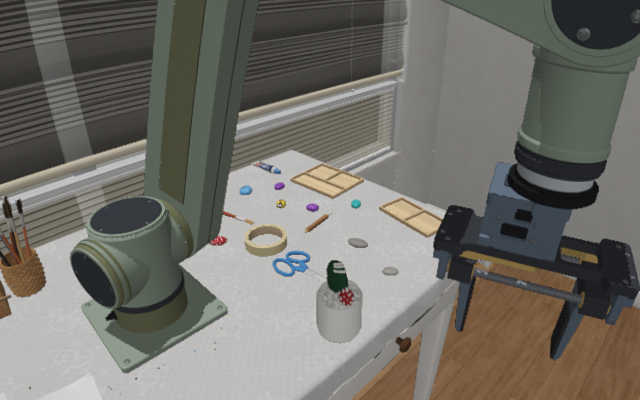

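View pics/top.png

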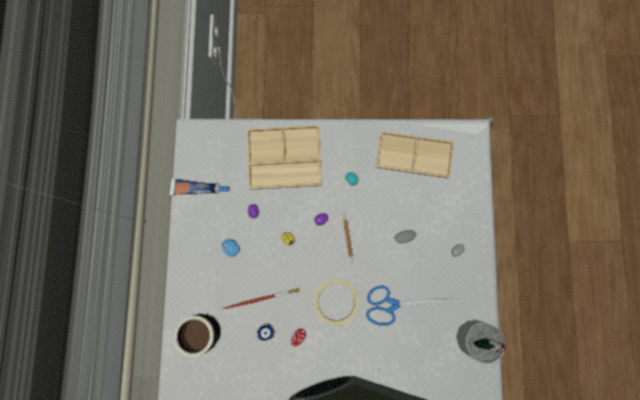

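The top view shows the 3-cell tray near (285,158) and the 2-cell tray near (414,155). The chick is at (230,247), the ladybird at (288,238), the tool at (348,238), the large stone at (405,237) and the small stone at (458,250). I'll crop both views for a closer look.

```bash
python3 - <<'E'
import pickle,cv2
c=pickle.load(open("top.pkl","rb"))["image"][115:270,220:480]
cv2.imwrite("pics/tc.png",cv2.resize(c,None,fx=3,fy=3,interpolation=cv2.INTER_CUBIC))
c=pickle.load(open("scene.pkl","rb"))["image"][150:290,220:460]
cv2.imwrite("pics/sc.png",cv2.resize(c,None,fx=3,fy=3,interpolation=cv2.INTER_CUBIC))
E
```

```text
(no output)
```

View pics/tc.png

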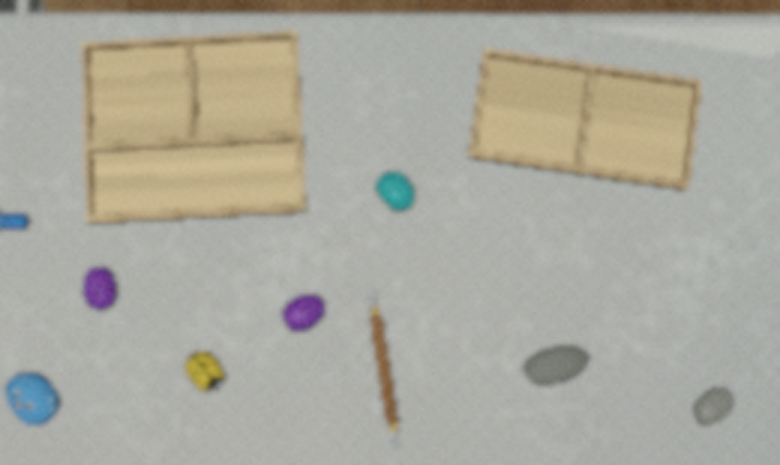

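View pics/sc.png

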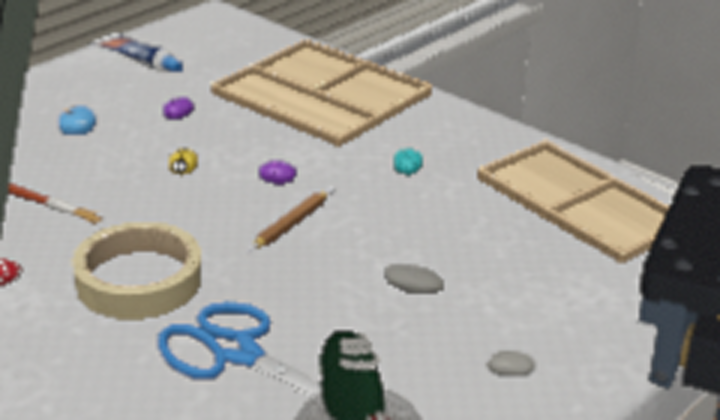

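The crops show both trays clearly. In top-crop pixels the chick tray's corners are (83,45),(297,33),(306,210),(88,222) and the ladybird tray's are (485,50),(700,80),(686,188),(472,157). Next I'll segment the objects in both views and triangulate them.

```bash
cat > m.py <<'E'
from h import *
import pickle
def seg(c,u,v,r=22,th=22):
    im=cv2.cvtColor(c["image"],cv2.COLOR_BGR2LAB).astype(float)
    u0,v0=int(u)-r,int(v)-r; p=im[v0:v0+2*r+1,u0:u0+2*r+1]
    m=(np.linalg.norm(p-np.median(p.reshape(-1,3),0),axis=2)>th).astype(np.uint8)
    n,l,_,_=cv2.connectedComponentsWithStats(m,connectivity=8)
    ys,xs=np.nonzero(l); k=l[ys,xs][np.argmin((ys-r)**2+(xs-r)**2)]
    cs,_=cv2.findContours((l==k).astype(np.uint8),cv2.RETR_EXTERNAL,cv2.CHAIN_APPROX_NONE)
    return cs[0][:,0,:]+[u0,v0],(np.argwhere(l==k)[:,::-1]+[u0,v0])
def pose(c,u,v,z,r=22,th=22):
    ct,px=seg(c,u,v,r,th)
    w=np.array([px2w(c,a,b,z)[:2] for a,b in px]); mu=w.mean(0)
    e,V=np.linalg.eigh(np.cov(w.T)); a=V[:,1]
    return mu,np.degrees(np.arctan2(a[1],a[0]))%180,4*np.sqrt(e),px
def ray(c,u,v):
    a,b=px2w(c,u,v,0),px2w(c,u,v,.3); return a,(b-a)/np.linalg.norm(b-a)
def tri(c1,p1,c2,p2):
    a,d=ray(c1,*p1);b,e=ray(c2,*p2)
    s=np.linalg.lstsq(np.c_[d,-e],b-a,rcond=None)[0]; P,Q=a+s[0]*d,b+s[1]*e
    return (P+Q)/2,np.linalg.norm(P-Q)
E
python3 - <<'E'
from m import *
t,s=[pickle.load(open(n+".pkl","rb")) for n in("top","scene")]
O=dict(chick=((230,247),(246,190),.01),ladybird=((288,238),(281,203),.008),tool=((348,238),(317,223),.006),large=((405,237),(358,243),.007),small=((458,250),(390,271),.006))
for n,(a,b,z) in O.items():
    mu,an,sz,px=pose(t,*a,z,r=30 if n=="tool" else 22); p2=seg(s,*b,18)[1]
    P,err=tri(t,px.mean(0),s,p2.mean(0))
    top=np.median([px2w(t,*p)[2] for p in px])
    print(n,mu.round(4),an.round(1),"size",(sz*1e3).round(0),"tri",P.round(4),round(err*1e3,1),"depthz",top.round(4),p2.mean(0).round(0))
for n,cs,sc in(("chickT",[(83,45),(297,33),(306,210),(88,222)],[(302,42),(432,90),(337,142),(212,90)]),("ladyT",[(485,50),(700,80),(686,188),(472,157)],[(545,143),None,(625,258),(478,175)])):
    f=lambda x,y,ox,oy:((x+.5)/3-.5+ox,(y+.5)/3-.5+oy)
    W=np.array([px2w(t,*f(*p,220,115),.012)[:2] for p in cs]); print(n,W.round(4).tolist(),"ctr",W.mean(0).round(4),
     "len",np.linalg.norm(np.roll(W,-1,0)-W,axis=1).round(3),"yaxis",np.degrees(np.arctan2(*((W[0]-W[1]+W[3]-W[2])[::-1]))).round(1))
    for p,q in zip(cs,sc):
        if q: P,e=tri(t,f(*p,220,115),s,f(*q,220,150)); print(P.round(4),round(e*1e3,1))
E
```

```text
chick [0.3993 0.2499] 50.1 size [36. 44.] tri [0.3985 0.2508 0.0086] 2.2 depthz 0.0157 [245. 190.]
ladybird [0.4202 0.1249] 41.9 size [27. 34.] tri [0.4194 0.1255 0.0078] 2.1 depthz 0.0132 [281. 203.]
tool [ 0.4233 -0.0058] 9.2 size [13. 98.] tri [ 0.4219 -0.0047  0.0055] 3.3 depthz 0.0093 [316. 223.]
large [ 0.4269 -0.1302] 105.3 size [29. 51.] tri [ 0.4265 -0.1299  0.0065] 1.2 depthz 0.0114 [357. 243.]
small [ 0.3986 -0.2426] 128.6 size [23. 34.] tri [ 0.3982 -0.2423  0.005 ] 1.4 depthz 0.0097 [390. 271.]
chickT [[0.6654, 0.2228], [0.6756, 0.0611], [0.5395, 0.0527], [0.5294, 0.2142]] ctr [0.6025 0.1377] len [0.162 0.136 0.162 0.136] yaxis 93.6
[0.6652 0.2248 0.0081] 4.0
[0.6771 0.0618 0.0055] 1.6
[0.5389 0.0542 0.0068] 4.1
[0.5308 0.2156 0.0044] 0.1
ladyT [[0.6627, -0.0804], [0.6399, -0.2397], [0.5577, -0.2269], [0.5803, -0.0701]] ctr [ 0.6101 -0.1543] len [0.161 0.083 0.158 0.083] yaxis 81.8
[ 0.6634 -0.0801  0.0081] 1.7
[ 0.5592 -0.2286  0.0063] 0.8
[ 0.581  -0.0699  0.006 ] 2.0
```

```bash
cat > g.py <<'E'
import sys; from h import *
s=read_state(); R=np.array(s["orientation"]); p=np.array(s["eef_pos"])
phi=np.degrees(np.arctan2(R[1,0],R[0,0]))
x,y,z,f=map(float,sys.argv[1:5])
print("t",round(s["time"],2),"at",p.round(4),"phi",round(phi,1),"gap",round(float(s["finger_gap"]),4),"-> shift",(R.T@(np.array([x,y,z])-p)).round(4),"turn",round((phi-f+180)%360-180,1),"tilt",(R[:2,2]).round(4))
E
python3 g.py .3984 -.2425 .1 128.6
```

```text
t 0.1 at [ 0.1817 -0.545   0.2132] phi 18.4 gap 0.091 -> shift [ 0.3012 -0.2183  0.1136] turn -110.2 tilt [-0.0005  0.0015]
```

Careful with the scale: shifts go in units of 20 mm. That gives: 0.15 m is 7.5, -0.109 m is -5.45.

```bash
python3 -m inch '{"finger_gap":[0.06, 0.06, 0.06, 0.06, 0.06], "sx":[7.5, 7.5, 7.5, 7.5, 7.5], "sy":[-5.45, -5.45, -5.45, -5.45, -5.45], "sz":[1, 1, 1, 1, 1], "rz":[-53, -53, -53, -53, -53]}'; python3 g.py .3984 -.2425 .1 128.6
```

```text
time: 0.72
eef_pos: [0.2901, -0.3936, 0.1937]
orientation: [[0.311, 0.95, -0.001], [0.95, -0.311, 0.001], [0.0, -0.001, -1.0]]
contact_force: [-0.5, 0.1, 0.2]
finger_gap: 0.0601
finger_force: 0.0
t 0.72 at [ 0.2901 -0.3936  0.1937] phi 71.9 gap 0.0601 -> shift [0.1772 0.056  0.0937] turn -56.7 tilt [-0.0005  0.0005]
```

```bash
python3 -m inch '{"finger_gap":[0.06, 0.06, 0.06, 0.06, 0.06], "sx":[8.85, 8.85, 8.85, 8.85, 8.85], "sy":[2.8, 2.8, 2.8, 2.8, 2.8], "sz":[4.7, 4.7, 4.7, 4.7, 4.7], "rz":[-57, -57, -57, -57, -57]}'; python3 -m inch '{"finger_gap":[0.06, 0.06], "sx":[0, 0], "sy":[0, 0], "sz":[0, 0], "rz":[-3, -3]}';python3 g.py .3984 -.2425 .003 128.6
```

```text
time: 1.35
eef_pos: [0.3991, -0.2428, 0.0987]
orientation: [[-0.583, 0.812, -0.002], [0.812, 0.583, 0.002], [0.003, -0.001, -1.0]]
contact_force: [-0.9, 0.4, 1.0]
finger_gap: 0.0599
finger_force: 0.0
time: 1.6
eef_pos: [0.399, -0.2445, 0.0997]
orientation: [[-0.617, 0.787, -0.001], [0.787, 0.617, 0.0], [0.001, -0.0, -1.0]]
contact_force: [0.3, 0.2, 0.1]
finger_gap: 0.0598
finger_force: 0.0
t 1.6 at [ 0.399  -0.2445  0.0997] phi 128.1 gap 0.0598 -> shift [0.0018 0.0008 0.0967] turn -0.5 tilt [-0.0006  0.0003]
```

```bash
python3 -m inch '{"finger_gap":[0.06, 0.06, 0.06, 0.06], "sx":[0.09, 0.09, 0.09, 0.09], "sy":[0.05, 0.05, 0.05, 0.05], "sz":[2.5, 4.25, 4.825, 4.825], "rz":[0, 0, 0, 0]}'; python3 -m inch '{"finger_gap":[0.01, 0.01, 0.01, 0.01, 0.01], "sx":[0, 0, 0, 0, 0], "sy":[0, 0, 0, 0, 0], "sz":[0, 0, 0, 0, 0], "rz":[0, 0, 0, 0, 0]}';python3 -m inch '{"finger_gap":[0.01, 0.01, 0.01], "sx":[0, 0, 0], "sy":[0, 0, 0], "sz":[-3, -4, -4], "rz":[0, 0, 0]}';python3 g.py .6044 -.1939 .08 81.8
```

```text
time: 2.1
eef_pos: [0.3988, -0.2428, 0.0033]
orientation: [[-0.617, 0.787, -0.001], [0.787, 0.617, 0.0], [0.001, -0.0, -1.0]]
contact_force: [-0.4, -0.0, -0.6]
finger_gap: 0.0601
finger_force: 0.0
time: 2.72
eef_pos: [0.399, -0.2427, 0.0038]
orientation: [[-0.618, 0.786, 0.0], [0.786, 0.618, -0.0], [-0.001, 0.0, -1.0]]
contact_force: [-0.2, 0.3, 3.7]
finger_gap: 0.0205
finger_force: 30.0
time: 3.1
eef_pos: [0.3997, -0.2433, 0.0847]
orientation: [[-0.618, 0.786, 0.003], [0.786, 0.618, -0.002], [-0.004, 0.001, -1.0]]
contact_force: [-0.8, 1.2, -0.1]
finger_gap: 0.0205
finger_force: 30.0
t 3.1 at [ 0.3997 -0.2433  0.0847] phi 128.2 gap 0.0205 -> shift [-0.0876  0.1914  0.0053] turn 46.4 tilt [ 0.0032 -0.0021]
```

```bash
python3 -m inch '{"finger_gap":[0.01, 0.01, 0.01, 0.01, 0.01], "sx":[-4.38, -4.38, -4.38, -4.38, -4.38], "sy":[9.57, 9.57, 9.57, 9.57, 9.57], "sz":[0.25, 0.25, 0.25, 0.25, 0.25], "rz":[46.4, 46.4, 46.4, 46.4, 46.4]}';python3 -m inch '{"finger_gap":[0.01, 0.01], "sx":[0, 0], "sy":[0, 0], "sz":[0, 0], "rz":[0, 0]}'; python3 g.py .6044 -.1939 .009 81.8; python3 - <<'E'
from h import *
c=shot("scene"); cv2.imwrite("pics/a.png",cv2.resize(c["image"][130:330,330:630],None,fx=2,fy=2))
E
```

```text
time: 3.72
eef_pos: [0.6044, -0.1922, 0.0756]
orientation: [[0.144, 0.99, -0.003], [0.99, -0.144, 0.001], [0.001, -0.003, -1.0]]
contact_force: [-1.3, 0.3, 0.1]
finger_gap: 0.0204
finger_force: 30.0
time: 3.98
eef_pos: [0.6026, -0.1932, 0.0773]
orientation: [[0.143, 0.99, -0.002], [0.99, -0.143, 0.001], [0.0, -0.002, -1.0]]
contact_force: [0.5, 0.1, 0.3]
finger_gap: 0.0207
finger_force: 30.0
t 3.98 at [ 0.6026 -0.1932  0.0773] phi 81.8 gap 0.0207 -> shift [-0.0004  0.002   0.0683] turn -0.0 tilt [-0.0019  0.0005]
```

View pics/a.png

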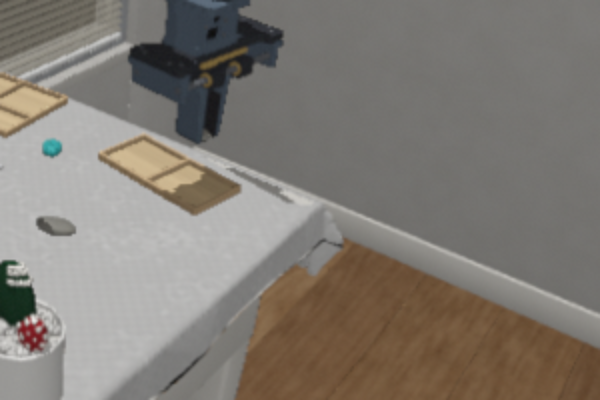

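The gripper is over the right-hand ladybird cell, with its shadow on the cell at about (205,187). The gap reading shows it still holds the stone, so I'll lower and release.

Converted, 0.069 m is 3.45, 0.06 m is 3.

```bash
python3 -m inch '{"finger_gap":[0.01, 0.01, 0.01, 0.01], "sx":[0, 0, 0, 0], "sy":[0.1, 0.1, 0.1, 0.1], "sz":[2, 3, 3.45, 3.45], "rz":[0, 0, 0, 0]}'; python3 -m inch '{"finger_gap":[0.036, 0.036, 0.036], "sx":[0, 0, 0], "sy":[0, 0, 0], "sz":[0, 0, 0], "rz":[0, 0, 0]}';python3 -m inch '{"finger_gap":[0.036, 0.036, 0.06, 0.06], "sx":[0, 0, 0, 0], "sy":[0, 0, 0, 0], "sz":[-2, -4, -4, -4], "rz":[0, 0, 0, 0]}';python3 g.py .4267 -.13 .08 105.3
```

```text
time: 4.53
eef_pos: [0.6054, -0.1938, 0.0095]
orientation: [[0.144, 0.99, 0.0], [0.99, -0.144, -0.0], [-0.0, 0.0, -1.0]]
contact_force: [-0.2, -1.0, 0.2]
finger_gap: 0.0206
finger_force: 30.0
time: 4.9
eef_pos: [0.6057, -0.1937, 0.01]
orientation: [[0.143, 0.99, 0.001], [0.99, -0.143, -0.0], [-0.0, 0.001, -1.0]]
contact_force: [-0.3, -0.8, -0.7]
finger_gap: 0.0361
finger_force: 0.0
time: 5.4
eef_pos: [0.6049, -0.1934, 0.089]
orientation: [[0.143, 0.99, -0.001], [0.99, -0.143, 0.0], [0.0, -0.001, -1.0]]
contact_force: [-0.0, 1.3, -0.5]
finger_gap: 0.0531
finger_force: 0.0
t 5.4 at [ 0.6049 -0.1934  0.089 ] phi 81.8 gap 0.0531 -> shift [ 0.0372 -0.1854  0.0092] turn -23.5 tilt [-0.0008  0.0002]
```

Converted, -0.1854 m is -9.27, 0.0372 m is 1.86.

```bash
python3 -m inch '{"finger_gap":[0.06, 0.06, 0.06, 0.06, 0.06], "sx":[1.86, 1.86, 1.86, 1.86, 1.86], "sy":[-9.27, -9.27, -9.27, -9.27, -9.27], "sz":[0.45, 0.45, 0.45, 0.45, 0.45], "rz":[-23.5, -23.5, -23.5, -23.5, -23.5]}';python3 -m inch '{"finger_gap":[0.06, 0.06], "sx":[0, 0], "sy":[0, 0], "sz":[0, 0], "rz":[0, 0]}'; python3 g.py .4267 -.13 .003 105.3
```

```text
time: 6.02
eef_pos: [0.4275, -0.1303, 0.0801]
orientation: [[-0.263, 0.965, 0.0], [0.965, 0.263, -0.0], [-0.0, 0.0, -1.0]]
contact_force: [0.9, 0.4, 0.4]
finger_gap: 0.0601
finger_force: 0.0
time: 6.28
eef_pos: [0.4285, -0.1306, 0.0803]
orientation: [[-0.263, 0.965, 0.001], [0.965, 0.263, -0.0], [-0.0, 0.0, -1.0]]
contact_force: [-0.0, -0.5, -0.6]
finger_gap: 0.06
finger_force: 0.0
t 6.28 at [ 0.4285 -0.1306  0.0803] phi 105.2 gap 0.06 -> shift [ 0.0011 -0.0016  0.0773] turn -0.1 tilt [ 0.0005 -0.0003]
```

Converted, 0.077 m is 3.85, 0.07 m is 3.5.

```bash
python3 -m inch '{"finger_gap":[0.06, 0.06, 0.06, 0.06], "sx":[0.05, 0.05, 0.05, 0.05], "sy":[-0.08, -0.08, -0.08, -0.08], "sz":[2.5, 3.5, 3.85, 3.85], "rz":[0, 0, 0, 0]}'; python3 -m inch '{"finger_gap":[0.01, 0.01, 0.01, 0.01, 0.01], "sx":[0, 0, 0, 0, 0], "sy":[0, 0, 0, 0, 0], "sz":[0, 0, 0, 0, 0], "rz":[0, 0, 0, 0, 0]}';python3 -m inch '{"finger_gap":[0.01, 0.01, 0.01], "sx":[0, 0, 0], "sy":[0, 0, 0], "sz":[-3, -4, -4], "rz":[0, 0, 0]}';python3 g.py .6324 .0995 .08 93.6
```

```text
time: 6.78
eef_pos: [0.4261, -0.1299, 0.0034]
orientation: [[-0.263, 0.965, 0.0], [0.965, 0.263, -0.0], [-0.0, 0.0, -1.0]]
contact_force: [0.7, 0.5, -0.4]
finger_gap: 0.06
finger_force: 0.0
time: 7.4
eef_pos: [0.4257, -0.1297, 0.0038]
orientation: [[-0.263, 0.965, 0.001], [0.965, 0.263, -0.0], [-0.0, 0.0, -1.0]]
contact_force: [-0.5, 0.3, 4.6]
finger_gap: 0.026
finger_force: 30.0
time: 7.78
eef_pos: [0.4264, -0.13, 0.0846]
orientation: [[-0.263, 0.965, 0.003], [0.965, 0.263, -0.001], [-0.002, 0.003, -1.0]]
contact_force: [-0.4, 0.0, -1.3]
finger_gap: 0.026
finger_force: 30.0
t 7.78 at [ 0.4264 -0.13    0.0846] phi 105.3 gap 0.026 -> shift [0.1672 0.2591 0.005 ] turn 11.7 tilt [ 0.0035 -0.0012]
```

Converted, 0.2591 m is 12.955, 0.1672 m is 8.36.

```bash
python3 -m inch '{"finger_gap":[0.01, 0.01, 0.01, 0.01, 0.01], "sx":[8.36, 8.36, 8.36, 8.36, 8.36], "sy":[12.955, 12.955, 12.955, 12.955, 12.955], "sz":[0.25, 0.25, 0.25, 0.25, 0.25], "rz":[11.7, 11.7, 11.7, 11.7, 11.7]}';python3 -m inch '{"finger_gap":[0.01, 0.01], "sx":[0, 0], "sy":[0, 0], "sz":[0, 0], "rz":[0, 0]}'; python3 g.py .6324 .0995 .0075 93.6
```

```text
time: 8.4
eef_pos: [0.6296, 0.0992, 0.076]
orientation: [[-0.062, 0.998, -0.003], [0.998, 0.062, -0.001], [-0.001, -0.003, -1.0]]
contact_force: [0.8, -0.6, -1.0]
finger_gap: 0.0258
finger_force: 30.0
time: 8.65
eef_pos: [0.6279, 0.0974, 0.0763]
orientation: [[-0.063, 0.998, -0.004], [0.998, 0.063, -0.001], [-0.001, -0.004, -1.0]]
contact_force: [-0.1, -1.2, -0.5]
finger_gap: 0.026
finger_force: 30.0
t 8.65 at [0.6279 0.0974 0.0763] phi 93.6 gap 0.026 -> shift [0.0019 0.0049 0.0688] turn -0.0 tilt [-0.0044 -0.001 ]
```

Converted, 0.069 m is 3.45, 0.06 m is 3.

```bash
python3 -m inch '{"finger_gap":[0.01, 0.01, 0.01, 0.01], "sx":[0.1, 0.1, 0.1, 0.1], "sy":[0.2, 0.2, 0.2, 0.2], "sz":[2, 3, 3.45, 3.45], "rz":[0, 0, 0, 0]}'; python3 -m inch '{"finger_gap":[0.042, 0.042, 0.042], "sx":[0, 0, 0], "sy":[0, 0, 0], "sz":[0, 0, 0], "rz":[0, 0, 0]}';python3 -m inch '{"finger_gap":[0.042, 0.042, 0.05, 0.05], "sx":[0, 0, 0, 0], "sy":[0, 0, 0, 0], "sz":[-2, -4, -4, -4], "rz":[0, 0, 0, 0]}';python3 g.py .4226 -.0053 .08 9.2
```

```text
time: 9.15
eef_pos: [0.6327, 0.0989, 0.0094]
orientation: [[-0.061, 0.998, -0.001], [0.998, 0.061, -0.0], [-0.0, -0.001, -1.0]]
contact_force: [0.2, 0.3, 0.7]
finger_gap: 0.0261
finger_force: 30.0
time: 9.52
eef_pos: [0.6336, 0.0999, 0.01]
orientation: [[-0.062, 0.998, 0.001], [0.998, 0.062, 0.0], [-0.0, 0.001, -1.0]]
contact_force: [0.6, 0.3, -0.1]
finger_gap: 0.042
finger_force: 0.0
time: 10.02
eef_pos: [0.6328, 0.0999, 0.089]
orientation: [[-0.062, 0.998, -0.001], [0.998, 0.062, -0.0], [-0.0, -0.001, -1.0]]
contact_force: [0.2, -0.7, 0.4]
finger_gap: 0.0501
finger_force: 0.0
t 10.03 at [0.6328 0.0999 0.089 ] phi 93.6 gap 0.0501 -> shift [-0.0919 -0.2163  0.0092] turn 84.4 tilt [-0.0009 -0.0002]
```

```bash
python3 -m inch '{"finger_gap":[0.05, 0.05, 0.05, 0.05, 0.05], "sx":[-4.595, -4.595, -4.595, -4.595, -4.595], "sy":[-10.815, -10.815, -10.815, -10.815, -10.815], "sz":[0.45, 0.45, 0.45, 0.45, 0.45], "rz":[53, 53, 53, 53, 53]}';python3 -m inch '{"finger_gap":[0.05, 0.05, 0.05, 0.05, 0.05], "sx":[0, 0, 0, 0, 0], "sy":[0, 0, 0, 0, 0], "sz":[0, 0, 0, 0, 0], "rz":[31.4, 31.4, 31.4, 31.4, 31.4]}'; python3 g.py .4226 -.0053 .003 9.2
```

```text
time: 10.65
eef_pos: [0.4176, -0.0061, 0.0788]
orientation: [[0.765, 0.644, -0.007], [0.644, -0.765, -0.0], [-0.005, -0.005, -1.0]]
contact_force: [1.2, -0.1, 0.1]
finger_gap: 0.0501
finger_force: 0.0
time: 11.28
eef_pos: [0.4226, -0.0052, 0.0798]
orientation: [[0.987, 0.162, -0.002], [0.162, -0.987, -0.0], [-0.002, -0.0, -1.0]]
contact_force: [0.5, 0.1, 0.5]
finger_gap: 0.0503
finger_force: 0.0
t 11.28 at [ 0.4226 -0.0052  0.0798] phi 9.3 gap 0.0503 -> shift [0.0001 0.0001 0.0768] turn 0.1 tilt [-0.0016 -0.    ]
```

```bash
python3 -m inch '{"finger_gap":[0.05, 0.05, 0.05, 0.05], "sx":[0, 0, 0, 0], "sy":[0, 0, 0, 0], "sz":[2.5, 3.5, 3.825, 3.825], "rz":[0, 0, 0, 0]}'; python3 -m inch '{"finger_gap":[0.001, 0.001, 0.001, 0.001, 0.001], "sx":[0, 0, 0, 0, 0], "sy":[0, 0, 0, 0, 0], "sz":[0, 0, 0, 0, 0], "rz":[0, 0, 0, 0, 0]}';python3 -m inch '{"finger_gap":[0.001, 0.001, 0.001], "sx":[0, 0, 0], "sy":[0, 0, 0], "sz":[-3, -4, -4], "rz":[0, 0, 0]}';python3 g.py .5626 .1352 .08 93.6
```

```text
time: 11.78
eef_pos: [0.4233, -0.0052, 0.004]
orientation: [[0.987, 0.16, -0.0], [0.16, -0.987, -0.0], [-0.0, 0.0, -1.0]]
contact_force: [0.9, -0.2, 0.3]
finger_gap: 0.0501
finger_force: 0.0
time: 12.4
eef_pos: [0.4233, -0.0053, 0.0042]
orientation: [[0.987, 0.159, 0.0], [0.159, -0.987, -0.0], [0.0, 0.0, -1.0]]
contact_force: [-1.2, 0.2, 2.6]
finger_gap: 0.0106
finger_force: 30.0
time: 12.78
eef_pos: [0.4243, -0.0053, 0.0852]
orientation: [[0.987, 0.159, 0.004], [0.159, -0.987, -0.0], [0.004, 0.001, -1.0]]
contact_force: [0.6, 0.6, -0.4]
finger_gap: 0.0105
finger_force: 30.0
t 12.78 at [ 0.4243 -0.0053  0.0852] phi 9.2 gap 0.0105 -> shift [ 0.1589 -0.1167  0.0057] turn -84.4 tilt [ 0.0038 -0.0002]
```

Converted, 0.159 m is 7.95, -0.1167 m is -5.835.

```bash
python3 -m inch '{"finger_gap":[0.001, 0.001, 0.001, 0.001, 0.001], "sx":[7.95, 7.95, 7.95, 7.95, 7.95], "sy":[-5.835, -5.835, -5.835, -5.835, -5.835], "sz":[0.25, 0.25, 0.25, 0.25, 0.25], "rz":[-53, -53, -53, -53, -53]}';python3 -m inch '{"finger_gap":[0.001, 0.001, 0.001, 0.001, 0.001], "sx":[0, 0, 0, 0, 0], "sy":[0, 0, 0, 0, 0], "sz":[0, 0, 0, 0, 0], "rz":[-31.4, -31.4, -31.4, -31.4, -31.4]}'; python3 g.py .5626 .1352 .008 93.6;  python3 - <<'E'
from h import *
c=shot("scene"); cv2.imwrite("pics/b.png",cv2.resize(c["image"][100:270,230:460],None,fx=3,fy=3,interpolation=2))
E
```

```text
time: 13.4
eef_pos: [0.5612, 0.1362, 0.0763]
orientation: [[0.461, 0.888, -0.004], [0.888, -0.461, -0.001], [-0.002, -0.003, -1.0]]
contact_force: [-0.1, -0.8, -0.8]
finger_gap: 0.0109
finger_force: 30.0
time: 14.02
eef_pos: [0.561, 0.1352, 0.0779]
orientation: [[-0.059, 0.998, -0.002], [0.998, 0.059, -0.0], [-0.0, -0.002, -1.0]]
contact_force: [-0.1, 0.2, -0.0]
finger_gap: 0.0107
finger_force: 30.0
t 14.03 at [0.561  0.1352 0.0779] phi 93.4 gap 0.0107 -> shift [-0.      0.0017  0.0699] turn -0.2 tilt [-0.0018 -0.0005]
```

View pics/b.png

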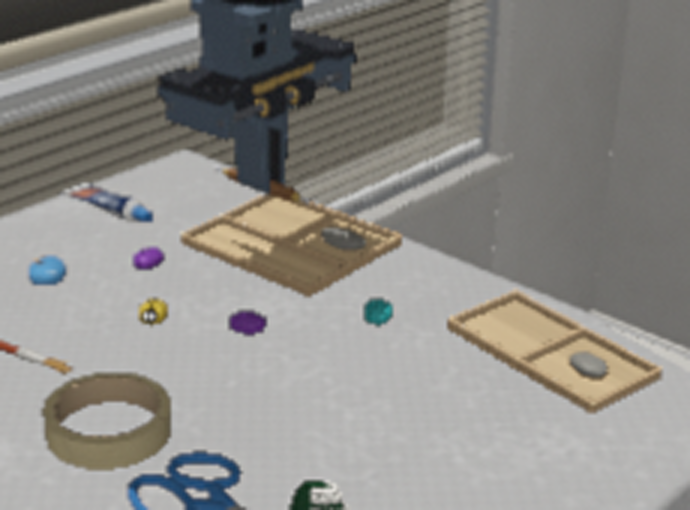

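The small stone sits in its ladybird cell at (588,364) and the large stone in its chick cell at (343,238). The gripper holds the tool along y at (260,188). I'll lower it.

Converted, 0.0705 m is 3.525, 0.06 m is 3.

```bash
python3 -m inch '{"finger_gap":[0.001, 0.001, 0.001, 0.001], "sx":[0, 0, 0, 0], "sy":[0.05, 0.05, 0.05, 0.05], "sz":[2, 3, 3.525, 3.525], "rz":[0, 0, 0, 0]}'; python3 -m inch '{"finger_gap":[0.020, 0.020, 0.020], "sx":[0, 0, 0], "sy":[0, 0, 0], "sz":[0, 0, 0], "rz":[0, 0, 0]}';python3 -m inch '{"finger_gap":[0.020, 0.020, 0.06, 0.06], "sx":[0, 0, 0, 0], "sy":[0, 0, 0, 0], "sz":[-2, -4, -4, -4], "rz":[0, 0, 0, 0]}';python3 g.py .4199 .1251 .08 41.9
```

```text
time: 14.58
eef_pos: [0.5628, 0.1354, 0.0085]
orientation: [[-0.061, 0.998, 0.0], [0.998, 0.061, -0.0], [-0.0, 0.0, -1.0]]
contact_force: [0.3, 0.4, 0.0]
finger_gap: 0.0109
finger_force: 30.0
time: 14.95
eef_pos: [0.5628, 0.1354, 0.0087]
orientation: [[-0.062, 0.998, 0.001], [0.998, 0.062, 0.0], [0.0, 0.001, -1.0]]
contact_force: [-0.0, -0.2, 0.5]
finger_gap: 0.02
finger_force: 0.0
time: 15.45
eef_pos: [0.562, 0.1352, 0.088]
orientation: [[-0.062, 0.998, -0.001], [0.998, 0.062, -0.0], [-0.0, -0.001, -1.0]]
contact_force: [0.4, 0.1, 0.2]
finger_gap: 0.0376
finger_force: 0.0
t 15.45 at [0.562  0.1352 0.088 ] phi 93.6 gap 0.0376 -> shift [-0.0013 -0.1425  0.0082] turn 51.7 tilt [-0.0009 -0.0003]
```

Converted, -0.1425 m is -7.125, 0.008 m is 0.4.

```bash
python3 -m inch '{"finger_gap":[0.06, 0.06, 0.06, 0.06, 0.06], "sx":[-0.065, -0.065, -0.065, -0.065, -0.065], "sy":[-7.125, -7.125, -7.125, -7.125, -7.125], "sz":[0.4, 0.4, 0.4, 0.4, 0.4], "rz":[51.7, 51.7, 51.7, 51.7, 51.7]}';python3 -m inch '{"finger_gap":[0.06, 0.06], "sx":[0, 0], "sy":[0, 0], "sz":[0, 0], "rz":[0, 0]}'; python3 g.py .4199 .1251 .004 41.9
```

```text
time: 16.08
eef_pos: [0.419, 0.1249, 0.0793]
orientation: [[0.748, 0.663, -0.003], [0.663, -0.748, -0.001], [-0.003, -0.001, -1.0]]
contact_force: [-0.3, 0.5, -0.5]
finger_gap: 0.06
finger_force: 0.0
time: 16.32
eef_pos: [0.4199, 0.1251, 0.0798]
orientation: [[0.743, 0.669, -0.002], [0.669, -0.743, -0.001], [-0.002, -0.001, -1.0]]
contact_force: [-0.2, 0.5, 0.2]
finger_gap: 0.0601
finger_force: 0.0
t 16.32 at [0.4199 0.1251 0.0798] phi 42.0 gap 0.0601 -> shift [ 0.0001 -0.      0.0758] turn 0.1 tilt [-0.0016 -0.0005]
```

Converted, 0.0755 m is 3.775, 0.07 m is 3.5.

```bash
python3 -m inch '{"finger_gap":[0.06, 0.06, 0.06, 0.06], "sx":[0, 0, 0, 0], "sy":[0, 0, 0, 0], "sz":[2.5, 3.5, 3.775, 3.775], "rz":[0, 0, 0, 0]}'; python3 -m inch '{"finger_gap":[0.01, 0.01, 0.01, 0.01, 0.01], "sx":[0, 0, 0, 0, 0], "sy":[0, 0, 0, 0, 0], "sz":[0, 0, 0, 0, 0], "rz":[0, 0, 0, 0, 0]}';python3 -m inch '{"finger_gap":[0.01, 0.01, 0.01], "sx":[0, 0, 0], "sy":[0, 0, 0], "sz":[-3, -4, -4], "rz":[0, 0, 0]}';python3 g.py .6158 -.1147 .08 81.8
```

```text
time: 16.82
eef_pos: [0.4207, 0.1253, 0.005]
orientation: [[0.744, 0.668, -0.0], [0.668, -0.744, -0.0], [-0.0, 0.0, -1.0]]
contact_force: [0.9, 0.3, -1.0]
finger_gap: 0.0601
finger_force: 0.0
time: 17.45
eef_pos: [0.4206, 0.1253, 0.0053]
orientation: [[0.745, 0.667, 0.0], [0.667, -0.745, 0.0], [0.0, 0.0, -1.0]]
contact_force: [-1.1, 0.7, 3.3]
finger_gap: 0.0242
finger_force: 30.0
time: 17.82
eef_pos: [0.4215, 0.1255, 0.0862]
orientation: [[0.745, 0.667, 0.004], [0.667, -0.745, 0.001], [0.003, 0.002, -1.0]]
contact_force: [0.6, 0.4, -1.0]
finger_gap: 0.0242
finger_force: 30.0
t 17.82 at [0.4215 0.1255 0.0862] phi 41.9 gap 0.0242 -> shift [-0.0156  0.3085  0.0067] turn -39.9 tilt [0.0037 0.0009]
```

```bash
python3 -m inch '{"finger_gap":[0.01, 0.01, 0.01, 0.01, 0.01], "sx":[-0.78, -0.78, -0.78, -0.78, -0.78], "sy":[15.425, 15.425, 15.425, 15.425, 15.425], "sz":[0.3, 0.3, 0.3, 0.3, 0.3], "rz":[-39.9, -39.9, -39.9, -39.9, -39.9]}';python3 -m inch '{"finger_gap":[0.01, 0.01, 0.01], "sx":[0, 0, 0], "sy":[0, 0, 0], "sz":[0, 0, 0], "rz":[0, 0, 0]}'; python3 g.py .6158 -.1147 .0085 81.8
```

```text
time: 18.45
eef_pos: [0.6082, -0.1085, 0.0769]
orientation: [[0.143, 0.99, -0.003], [0.99, -0.143, 0.001], [0.0, -0.003, -1.0]]
contact_force: [0.2, 0.7, -0.8]
finger_gap: 0.0242
finger_force: 30.0
time: 18.82
eef_pos: [0.6069, -0.1058, 0.0784]
orientation: [[0.142, 0.99, -0.002], [0.99, -0.142, 0.001], [0.0, -0.002, -1.0]]
contact_force: [-0.5, -0.1, -1.1]
finger_gap: 0.024
finger_force: 30.0
t 18.82 at [ 0.6069 -0.1058  0.0784] phi 81.8 gap 0.024 -> shift [-0.0076  0.0102  0.0699] turn 0.0 tilt [-0.0022  0.0005]
```

Converted, 0.0695 m is 3.475, 0.06 m is 3.

```bash
python3 -m inch '{"finger_gap":[0.01, 0.01, 0.01, 0.01], "sx":[-0.38, -0.38, -0.38, -0.38], "sy":[0.475, 0.475, 0.475, 0.475], "sz":[1.5, 3, 3.475, 3.475], "rz":[0, 0, 0, 0]}'; python3 -m inch '{"finger_gap":[0.040, 0.040, 0.040], "sx":[0, 0, 0], "sy":[0, 0, 0], "sz":[0, 0, 0], "rz":[0, 0, 0]}';python3 -m inch '{"finger_gap":[0.040, 0.040, 0.06, 0.06], "sx":[0, 0, 0, 0], "sy":[0, 0, 0, 0], "sz":[-2, -4, -4, -4], "rz":[0, 0, 0, 0]}';python3 g.py .3989 .2503 .085 50.1
```

```text
time: 19.32
eef_pos: [0.6162, -0.115, 0.0102]
orientation: [[0.142, 0.99, -0.0], [0.99, -0.142, -0.0], [-0.0, -0.0, -1.0]]
contact_force: [0.7, 0.0, -0.7]
finger_gap: 0.0243
finger_force: 30.0
time: 19.7
eef_pos: [0.6168, -0.1158, 0.0101]
orientation: [[0.143, 0.99, 0.001], [0.99, -0.143, -0.0], [-0.0, 0.001, -1.0]]
contact_force: [0.7, -0.2, -0.6]
finger_gap: 0.0398
finger_force: 0.0
time: 20.2
eef_pos: [0.616, -0.1158, 0.0892]
orientation: [[0.144, 0.99, -0.001], [0.99, -0.144, 0.0], [-0.0, -0.001, -1.0]]
contact_force: [0.3, -0.3, -0.9]
finger_gap: 0.057
finger_force: 0.0
t 20.2 at [ 0.616  -0.1158  0.0892] phi 81.7 gap 0.057 -> shift [ 0.3311 -0.2674  0.0044] turn 31.6 tilt [-0.001   0.0001]
```

```bash
python3 -m inch '{"finger_gap":[0.07, 0.07, 0.07, 0.07, 0.07], "sx":[10, 10, 10, 10, 10], "sy":[-8, -8, -8, -8, -8], "sz":[0.2, 0.2, 0.2, 0.2, 0.2], "rz":[31.6, 31.6, 31.6, 31.6, 31.6]}'; python3 g.py .3989 .2503 .085 50.1
```

```text
time: 20.82
eef_pos: [0.4835, 0.1072, 0.0842]
orientation: [[0.637, 0.771, -0.005], [0.771, -0.637, -0.001], [-0.003, -0.003, -1.0]]
contact_force: [-0.1, 0.4, -0.3]
finger_gap: 0.07
finger_force: 0.0
t 20.82 at [0.4835 0.1072 0.0842] phi 50.4 gap 0.07 -> shift [ 0.0564 -0.1564 -0.0005] turn 0.3 tilt [-0.0047 -0.0006]
```

Converted, -0.1564 m is -7.82, 0.0564 m is 2.82.

```bash
python3 -m inch '{"finger_gap":[0.07, 0.07, 0.07, 0.07, 0.07], "sx":[2.82, 2.82, 2.82, 2.82, 2.82], "sy":[-7.82, -7.82, -7.82, -7.82, -7.82], "sz":[0, 0, 0, 0, 0], "rz":[0, 0, 0, 0, 0]}'; python3 g.py .3989 .2503 .006 50.1
```

```text
time: 21.45
eef_pos: [0.4035, 0.2477, 0.0851]
orientation: [[0.641, 0.768, -0.001], [0.768, -0.641, -0.001], [-0.001, 0.0, -1.0]]
contact_force: [1.3, 0.2, 0.3]
finger_gap: 0.0701
finger_force: 0.0
t 21.45 at [0.4035 0.2477 0.0851] phi 50.1 gap 0.0701 -> shift [-0.0008 -0.0052  0.0791] turn 0.0 tilt [-0.0006 -0.0012]
```

Converted, 0.079 m is 3.95, 0.07 m is 3.5.

```bash
python3 -m inch '{"finger_gap":[0.07, 0.07, 0.07, 0.07], "sx":[-0.04, -0.04, -0.04, -0.04], "sy":[-0.26, -0.26, -0.26, -0.26], "sz":[2.5, 3.5, 3.95, 3.95], "rz":[0, 0, 0, 0]}'; python3 -m inch '{"finger_gap":[0.02, 0.02, 0.02, 0.02, 0.02], "sx":[0, 0, 0, 0, 0], "sy":[0, 0, 0, 0, 0], "sz":[0, 0, 0, 0, 0], "rz":[0, 0, 0, 0, 0]}';python3 -m inch '{"finger_gap":[0.02, 0.02, 0.02], "sx":[0, 0, 0], "sy":[0, 0, 0], "sz":[-3, -4, -4], "rz":[0, 0, 0]}';python3 g.py .6274 .1793 .08 93.6
```

```text
time: 21.95
eef_pos: [0.3991, 0.2505, 0.0064]
orientation: [[0.642, 0.767, -0.0], [0.767, -0.642, -0.0], [-0.001, 0.0, -1.0]]
contact_force: [0.9, 1.1, -0.4]
finger_gap: 0.0698
finger_force: 0.0
time: 22.58
eef_pos: [0.3986, 0.2514, 0.007]
orientation: [[0.641, 0.768, 0.0], [0.768, -0.641, 0.0], [0.0, 0.0, -1.0]]
contact_force: [-1.7, 0.3, 3.4]
finger_gap: 0.0329
finger_force: 30.0
time: 22.95
eef_pos: [0.3994, 0.2518, 0.0879]
orientation: [[0.641, 0.768, 0.003], [0.768, -0.641, 0.002], [0.003, 0.001, -1.0]]
contact_force: [-0.5, -0.3, -0.9]
finger_gap: 0.033
finger_force: 30.0
t 22.95 at [0.3994 0.2518 0.0879] phi 50.2 gap 0.033 -> shift [0.0904 0.2215 0.0085] turn -43.4 tilt [0.0033 0.0018]
```

Converted, 0.2215 m is 11.075, 0.0904 m is 4.52.

```bash
python3 -m inch '{"finger_gap":[0.02, 0.02, 0.02, 0.02, 0.02], "sx":[4.52, 4.52, 4.52, 4.52, 4.52], "sy":[11.075, 11.075, 11.075, 11.075, 11.075], "sz":[0.3, 0.3, 0.3, 0.3, 0.3], "rz":[-43.4, -43.4, -43.4, -43.4, -43.4]}';python3 -m inch '{"finger_gap":[0.02, 0.02, 0.02], "sx":[0, 0, 0], "sy":[0, 0, 0], "sz":[0, 0, 0], "rz":[0, 0, 0]}'; python3 g.py .6274 .1793 .0105 93.6
```

```text
time: 23.58
eef_pos: [0.6287, 0.1769, 0.0777]
orientation: [[-0.06, 0.998, -0.002], [0.998, 0.059, -0.001], [-0.001, -0.002, -1.0]]
contact_force: [-0.3, 0.0, -0.4]
finger_gap: 0.0331
finger_force: 30.0
time: 23.95
eef_pos: [0.6254, 0.1793, 0.0808]
orientation: [[-0.063, 0.998, -0.0], [0.998, 0.063, -0.0], [-0.0, -0.0, -1.0]]
contact_force: [-0.6, 0.5, -0.0]
finger_gap: 0.0332
finger_force: 30.0
t 23.95 at [0.6254 0.1793 0.0808] phi 93.6 gap 0.0332 -> shift [-0.0001  0.002   0.0703] turn 0.0 tilt [-0.0004 -0.0001]
```

Converted, 0.0698 m is 3.49, 0.06 m is 3.

```bash
python3 -m inch '{"finger_gap":[0.02, 0.02, 0.02, 0.02], "sx":[0, 0, 0, 0], "sy":[0.075, 0.075, 0.075, 0.075], "sz":[1.5, 3, 3.49, 3.49], "rz":[0, 0, 0, 0]}'; python3 -m inch '{"finger_gap":[0.041, 0.041, 0.041], "sx":[0, 0, 0], "sy":[0, 0, 0], "sz":[0, 0, 0], "rz":[0, 0, 0]}';python3 -m inch '{"finger_gap":[0.041, 0.041, 0.06, 0.06, 0.06], "sx":[0, 0, -10, -10, -10], "sy":[0, 0, -10, -10, -10], "sz":[-2, -4.5, -7, -7, -7], "rz":[0, 0, 0, 0, 0]}';python3 -m inch '{"finger_gap":[0.06, 0.06, 0.06, 0.06], "sx":[-7.5, -7.5, -7.5, -7.5], "sy":[-7.5, -7.5, -7.5, -7.5], "sz":[-1, -1, -1, -1], "rz":[0, 0, 0, 0]}'; python3 - <<'E'
from h import *
import pickle
c=shot("top"); pickle.dump(c,open("top2.pkl","wb")); a=c["image"][115:270,160:480]
d=shot("scene"); pickle.dump(d,open("scene2.pkl","wb")); b=d["image"][140:260,280:460]
cv2.imwrite("pics/e.png",cv2.resize(a,None,fx=2.5,fy=2.5,interpolation=2)); cv2.imwrite("pics/f.png",cv2.resize(b,None,fx=4,fy=4,interpolation=2))
E
```

```text
time: 24.45
eef_pos: [0.6278, 0.1792, 0.0116]
orientation: [[-0.062, 0.998, 0.001], [0.998, 0.062, 0.0], [0.0, 0.001, -1.0]]
contact_force: [-0.3, -1.0, -0.1]
finger_gap: 0.033
finger_force: 30.0
time: 24.82
eef_pos: [0.6281, 0.1789, 0.0112]
orientation: [[-0.062, 0.998, 0.001], [0.998, 0.062, 0.0], [0.0, 0.001, -1.0]]
contact_force: [0.2, 0.5, 0.6]
finger_gap: 0.0409
finger_force: 0.0
time: 25.45
eef_pos: [0.5045, 0.0392, 0.1341]
orientation: [[-0.063, 0.998, 0.001], [0.998, 0.063, -0.0], [-0.0, 0.001, -1.0]]
contact_force: [0.2, -0.8, 0.5]
finger_gap: 0.0598
finger_force: 0.0
time: 25.95
eef_pos: [0.3632, -0.12, 0.1541]
orientation: [[-0.059, 0.998, 0.001], [0.998, 0.059, -0.001], [-0.001, 0.0, -1.0]]
contact_force: [1.2, 0.7, 0.5]
finger_gap: 0.0599
finger_force: 0.0
```

View pics/e.png

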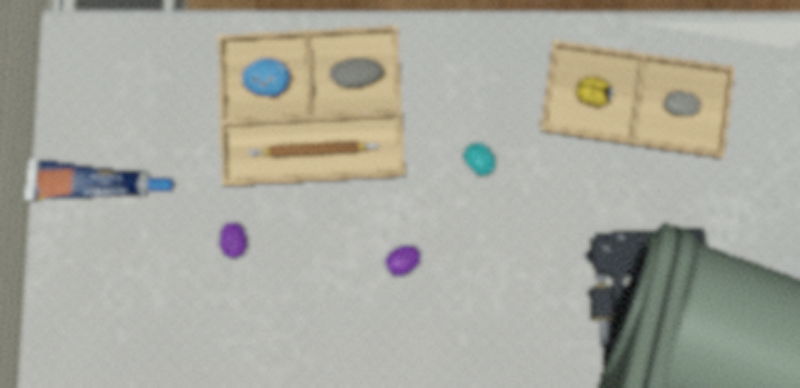

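View pics/f.png

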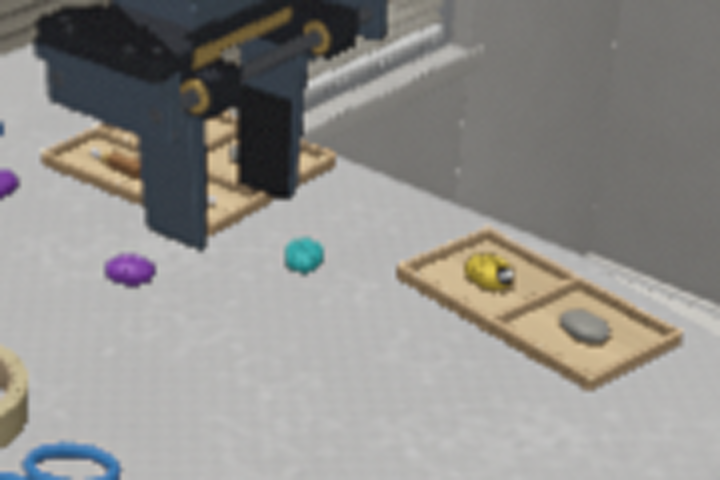

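The top view shows all five items centred in their cells: chick (267,77), large stone (357,72), tool (314,149), ladybird (594,91) and small stone (682,103). The tube looks undisturbed and the gripper is clear of everything.

```bash
python3 -c "
from plant import *
print(finish_job())"
```

```text
the job is handed in; nothing more can be done
None
```

Both kits are made up and the job is handed in: the last pictures showed every piece in its compartment, the paint tube in place and the gripper clear, but `finish_job()` returned no verdict.

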